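Set up the forge bench

ROBOT

A 6-joint arm with a two-finger parallel gripper is mounted at the origin on the work surface. World frame = base frame: x ahead of the robot, y to its left, z up, the work surface at z = 0. Lengths are in m, angles in rad, forces in N, time in s.
With the tool pointing down it reaches from about 0.35 to 0.775 m from the base axis. Payload 7.3 kg.
Tool frame: the origin (TCP) lies at the very end of the fingers, on their centre line; the grasp point (between the pads) lies 19 mm behind it (robot.pinch_z is the distance from the TCP to the grasp point, in m); z points along the fingers, y is the line along which they close (so a half turn about z gives the same grasp; the last joint's range is limited). The gripper opens to 92 mm and grips with 3 to 60 N. Pads are 19 mm wide; open, the fingers measure 130 mm over their backs; the gripper's body (75 mm by 190 mm) begins 47 mm behind the grasp point.
Start: joints at [-1.386, 0.342, 1.524, -0, 1.275, -0.146], TCP at [0.171, -0.497, 0.227] pointing down, gripper open.
Joint ranges: [-2.53, 2.53], [-0.77, 2.02], [0.04, 2.7], [-1, 4.14], [0.28, 2.66], [-3.11, 3.11]. Speed limits (rad/s): [2.57, 2.57, 3.14, 3.14, 3.14, 3.14].

INTERFACE

Orientations are given as [roll, pitch, yaw] about the fixed x, y, z axes, in that order (R = Rz(yaw) Ry(pitch) Rx(roll)).
In Python, from cell import robot gives the robot as it stands.
- The arm moves only by the tool move_arm, never from a script. Its argument "motion" is a list of rows, each a list of 6 numbers: the shift along the tool's x, y, z in units of 0.1 m (1.0 is 0.1 m), then the turn, a rotation vector about the tool's x, y, z in units of pi rad (1.0 is pi rad). In form: [[dx, dy, dz, rx, ry, rz], ...]. A call has 1 to 12 rows; each row is the pose to reach, as a shift and turn from the pose commanded when the call began, along the tool's axes at that moment, turning the shorter way round; what a row does not reach only later rows make up. A row lasts 1/8 s, in which the tool goes at most 62.5 mm and 10.7 degrees, less where a joint would pass 70% of its speed; a pose out of reach is approached as far as the arm can. A call with a number of a shift or a turn outside -1 to 1 is refused whole. A call with a gripper value outside its range is refused whole. "fingers" is the opening, from -1 (shut) to 1 (fully open), set as the call begins (left out, the last holds). The fingers move at their own pace and stop on an object; "newtons" is the grip in N (left out, the last holds). Time passes only in rows, so rows that repeat a pose let the fingers close. It gives the time, the measured TCP pose, the force, the opening and the grip force at its end, in the units of the state.
- robot.observe(): the state, without advancing time (a new reading comes with each control period).
- robot.read_camera(name): name is "side" or "top" or "wrist"; returns a dict with "image" (480x640x3 uint8, red, green, blue), "range_z" (480x640 float32, m along the optical axis (not along the pixel's ray), 0 where there is no reading), "vfov" (degrees; the focal length in pixels is half the picture's height over the tangent of half this angle, whatever the lens; pixels are square), "cx", "cy" (the principal point, pixels), "extrinsics" (4x4, takes a point from camera to world coordinates); the wrist camera has in their place "hand_eye" (4x4, takes a point from camera to tool coordinates, whose origin is the TCP and whose axes are the flange's). Camera axes: x right, y up, looking along -z (the intrinsics and any distortion apply to the point x, -y, -z); pixel columns grow to the right and rows downward; lengths in m; the calibration is good to about 2 mm. A picture is of the moment at which its call begins: read the wrist's pose just before it.
- robot.hand_in(): hands the job in; it is judged then, once.
The state is a dict: "time": time; "qpos": joint angles; "qvel": joint speeds; "joint_efforts": joint torques, N m; "tool_pos": TCP position; "tool_rot": TCP orientation; "contact_force": force on the tool from outside, world axes, zero at the start; "torque": the same for the moment, N m; "opening": finger opening in m; "grip_force": force on a finger pad.
Only numpy, scipy, OpenCV 4.12 (cv2) and the standard library are available. Lean on these libraries where they do the work, as an engineer would, in place of code of your own. Each camera call takes 0.05 s, during which the arm holds its last target. There are 200 camera calls.

TASK

Set up the bench for the next forging job: seat the grooved swage squarely on the anvil block with both lugs fully down in the block's notches, and lay the other three lengthwise in the wooden rack, one flat in each lane, near the middle of the lane's width and length. The broad chisel goes in the lane next to the anvil block, the file in the lane farthest from the block, and the square bar between them (either end of each may point either way). Let go of everything and leave the hammer, the tin and the scrap tray where they are.

Things in the scene. Friction and masses are not known exactly. Their poses are not given: they have to be found in the camera images.
- swage: Loose bright steel block, 60 (x) x 40 (y) mm and 38 high, about 0.5 kg, with a groove 18 wide and 10 deep along x in its top. Two lugs hang under it, each 10 (x) x 12 (y) mm and 8 deep, centred at x = +-22 mm; it stands on them at the start, so its flat underside is at 8 mm. Origin: centre, at the bottom of the lugs; z up. A half turn makes no difference. Grip it across y (40 mm).
- anvil_block: Fixed steel block, 60 (x) x 50 (y) mm and 45 high, on a dark foot plate 84 x 64 x 8 mm. In its top are two notches, 18 mm wide (y) and 9 deep, running in from the two x ends to x = +-14 mm, so each lug has 3 mm of play each way. Origin: centre of its underside on the bench; z up. When seated, the swage's origin is on the block's axis, 37 mm above the block's origin, with the x axes parallel. It stands to the left or to the right of the rack.
- rack: Fixed wooden board, 180 (x) x 216 (y) mm, 10 thick, with four dark ribs along x, 6 wide and 6 high, making three lanes open at both ends. Lane centre lines at y = -70, 0 and +70 mm, each lane 64 mm wide between ribs; lane floors 10 mm above the bench. Origin: centre of its underside on the bench; z up.
- chisel: Loose steel broad chisel lying flat, 170 mm long along x; square shank 22 x 22 mm from x = -85 to +35 mm, then a flat blade 10 mm thick fanning out to 44 mm wide at x = +85 mm. About 0.45 kg. Origin: centre of its length, on its underside; z up. Grip the shank near x = -5 mm across y.
- file: Loose file lying flat, 180 mm long along x; wooden handle 26 wide (y), 24 high, from x = -90 to +14 mm, then a brass ferrule and a dark blade 20 wide to x = +90 mm. About 0.16 kg. Origin: centre of its length, level with the handle's underside; z up. Grip the handle near x = -12 mm across y.
- bar: Loose plain square dark steel bar lying flat, 140 mm along x, 22 x 22 mm in section, about 0.5 kg. Origin: centre of its underside; z up. Grip it at the middle across y.
- hammer: Bystander: a hammer with a wooden handle, lying along the far side of the bench; leave it alone. Origin: underside, mid-length.
- tin: Bystander: closed plain metal tin, 74 mm across and 100 high; leave it alone. Origin: centre of its underside.
- scrap_tray: Bystander: open dark steel tray of offcuts, 80 x 110 x 40 mm; leave it alone. Origin: centre of its underside.
There are look-alikes about, which are no part of the job. What is shaped like the bar but white is not meant.

How it is judged:
At the end, for the whole second after the job is handed in: Swage on block: within 6 mm, 0.16 rad, tilt 0.06 rad, origin 33-39.5 mm above block's. Chisel (block's side), bar (middle), file (far side) each in lane: within 15 mm across, 30 mm along, 0.2 rad, tilt 0.06 rad, origin 8-13.5 mm above rack's. All at rest (horizontal distance between swage and anvil_block below 0.006 m and angle between the x axis of swage and the x axis of anvil_block, either way round below 0.16 rad and z of swage in the frame of anvil_block between 0.033 and 0.0395 m and angle between each of swage, chisel, bar, file's own z axis and vertical below 0.06 rad and linear speed of each of swage, chisel, bar, file below 0.02 m/s and angular speed of each of swage, chisel, bar, file below 0.2 rad/s and x of chisel in the frame of rack between -0.03 and 0.03 m and z of chisel in the frame of rack between 0.008 and 0.0135 m and angle between the x axis of each of chisel, bar, file and the x axis of rack, either way round below 0.2 rad and x of bar in the frame of rack between -0.03 and 0.03 m and z of bar in the frame of rack between 0.008 and 0.0135 m and x of file in the frame of rack between -0.03 and 0.03 m and z of file in the frame of rack between 0.008 and 0.0135 m and y of bar in the frame of rack between -0.015 and 0.015 m and ((y of anvil_block in the frame of rack above 0 m and y of chisel in the frame of rack between 0.055 and 0.085 m and y of file in the frame of rack between -0.085 and -0.055 m) or (y of anvil_block in the frame of rack below 0 m and y of chisel in the frame of rack between -0.085 and -0.055 m and y of file in the frame of rack between 0.055 and 0.085 m))); the robot touches nothing.
It fails at once if the hammer was moved more than 20 mm (distance of hammer from where it was at the start of the episode above 0.02 m).
It fails at once if the tin was moved more than 20 mm (distance of tin from where it was at the start of the episode above 0.02 m).
It fails at once if the scrap tray was moved more than 20 mm (distance of scrap_tray from where it was at the start of the episode above 0.02 m).
It also fails if it takes over 112 s, if anything falls off the work surface, if the arm or the gripper's body presses on something with over 40 N, if the wrist force passes 120 N, or if a joint passes its speed limit or range.

## Working session

There is one attempt and no reset: what is moved stays moved. The work goes in short steps, Python scripts to look and compute and a tool call to move; the robot and the scene stay as the last step left them, time stands still between calls to the robot, and variables do not carry over. Pictures are saved under pics/ and viewed, at most 14 in all, crops included, and the job is handed in when it is done.

Besides the shell and the picture viewer there is one more tool, called after "Request:" as name([rows], argument=value, ...), one row to a line, values as JSON. move_arm: Moves the arm, as the interface text tells. Shifts and turns lie within -1 to 1; 1 stands for 0.1 m of shift or pi rad of turn. Its arguments: {"type":"object","properties":{"motion":{"type":"array"},"fingers":{"type":"number"},"newtons":{"type":"number"}},"required":["motion"]}

```bash
ls; mkdir -p pics; python3 - <<'E'
from cell import robot
import cv2,numpy as np
for n in("top","side"):
    c=robot.read_camera(n); cv2.imwrite(f"pics/{n}0.png",c["image"][:,:,::-1]); np.savez(f"{n}0.npz",**c)
    print(n,c["vfov"],c["cx"],c["cy"],c["extrinsics"].round(3).tolist(),[k for k in c])
print(robot.observe())
E
```

```text
pics
top 50.52615074023554 321.68053898775906 240.82005570575083 [[-0.025, 0.99, -0.137, 0.348], [-1.0, -0.024, 0.011, 0.054], [0.008, 0.137, 0.991, 1.369], [0.0, 0.0, 0.0, 1.0]] ['image', 'range_z', 'vfov', 'cx', 'cy', 'extrinsics']
side 52.471518350837286 318.36515489543075 243.20394581073933 [[-0.858, 0.34, -0.386, 0.013], [-0.514, -0.589, 0.624, 0.89], [-0.015, 0.733, 0.68, 0.95], [0.0, 0.0, 0.0, 1.0]] ['image', 'range_z', 'vfov', 'cx', 'cy', 'extrinsics']
{'time': 0.1, 'qpos': array([-1.38598129e+00,  3.42632572e-01,  1.52491174e+00,  1.89456830e-05,
        1.27540215e+00, -1.46029249e-01]), 'qvel': array([ 1.77905154e-03, -7.38976928e-04, -3.19456580e-03,  8.87497315e-05,
       -1.64654394e-03, -7.03306553e-04]), 'joint_efforts': array([ 1.76556321e-03, -4.32005882e+01, -2.44693029e+01,  7.19596515e-02,
        5.25688590e-02, -3.73398439e-05]), 'tool_pos': array([ 0.17048726, -0.49616782,  0.22612849]), 'tool_rot': array([-3.14025589e+00, -2.14918834e-04,  3.30838615e-01]), 'contact_force': array([ 0.18934583, -0.23688532,  0.23004884]), 'torque': array([ 0.0596905 ,  0.05486947, -0.00843316]), 'grip_force': 0.0, 'opening': 0.0915374815991856}
```

View pics/top0.png

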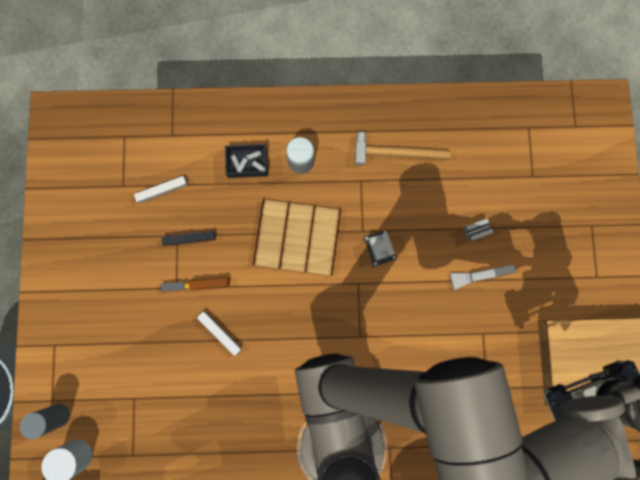

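View pics/side0.png

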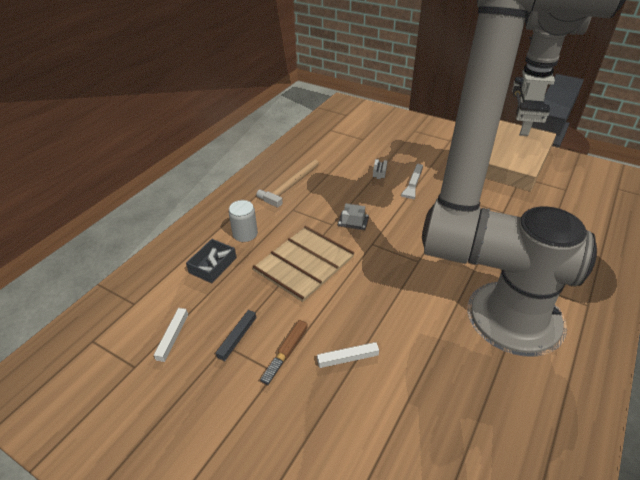

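The top view shows bar candidates at (189,238) dark, (160,188) white and (219,333) white; the dark one is the bar. The swage is at (480,229), as opposed to the anvil block at (380,247). The chisel is at (483,276), with the hammer at (405,152). The file is at (195,284), and the rack at (298,237). The block is on the right (−y) side of the rack.

```bash
cat > h.py <<'E'
import numpy as np,cv2
from scipy.spatial.transform import Rotation as R
def world(c,T):
    h,w=c["range_z"].shape; f=h/2/np.tan(np.radians(float(c["vfov"]))/2)
    u,v=np.meshgrid(np.arange(w),np.arange(h)); d=c["range_z"]
    P=np.stack([(u-c["cx"])/f*d,-(v-c["cy"])/f*d,-d],-1)
    return P@T[:3,:3].T+T[:3,3]
def toolT(o):
    T=np.eye(4);T[:3,:3]=R.from_euler('xyz',o["tool_rot"]).as_matrix();T[:3,3]=o["tool_pos"];return T
def rect(xy):
    (c,s,a)=cv2.minAreaRect((xy*1000).astype(np.float32)); 
    b=cv2.boxPoints((c,s,a)); e=b[1]-b[0]; g=b[2]-b[1]; e=e if np.hypot(*e)>np.hypot(*g) else g
    return np.array(c).round(1),np.round(sorted(s)[::-1],1),round(float(np.degrees(np.arctan2(e[1],e[0]))%180),1)
E
python3 - <<'E'
from h import *
c=dict(np.load("top0.npz")); W=world(c,c["extrinsics"])
for p in[(60,150),(340,190),(600,200),(240,400),(110,320),(420,320)]: print(p,W[p[1],p[0]].round(4))
m=((W[...,2]>.006)&(W[...,2]<.13)&(c["range_z"]>0)).astype(np.uint8); m[345:]=0
n,l,s,ce=cv2.connectedComponentsWithStats(m)
for i in range(1,n):
    if s[i,4]>60:
        k=l==i; print(s[i].tolist(),rect(W[k][:,:2]),W[k][:,2].max().round(3),np.median(W[k][:,2]).round(3))
E
```

```text
(60, 150) [0.8083 0.7574 0.0014]
(340, 190) [ 6.771e-01 -1.540e-02 -2.000e-04]
(600, 200) [ 0.6303 -0.7276  0.0082]
(240, 400) [ 0.1236  0.2621 -0.0034]
(110, 320) [ 3.386e-01  6.053e-01 -4.000e-04]
(420, 320) [ 0.3177 -0.2178  0.0005]
[354, 131, 98, 35, 1117] (array([ 766.7, -187.3]), array([270.5,  96.4]), 77.2) 0.036 0.025
[286, 137, 29, 37, 827] (array([775. ,  90.5]), array([100.1,  73.1]), 178.7) 0.109 0.099
[224, 142, 44, 38, 1037] (array([766.8, 242.8]), array([117.7, 101.9]), 92.9) 0.05 0.025
[133, 176, 54, 27, 530] (array([688.6, 478. ]), array([149.6,  38.9]), 114.0) 0.034 0.023
[252, 199, 89, 76, 5195] (array([550.8, 103.1]), array([230.3, 186.4]), 81.5) 0.027 0.012
[464, 219, 29, 23, 387] (array([ 552.8, -379.6]), array([61.7, 41.8]), 109.7) 0.045 0.035
[161, 231, 55, 14, 489] (array([554.6, 399.8]), array([145.6,  27.8]), 95.0) 0.03 0.023
[363, 230, 33, 36, 710] (array([ 513.2, -117.1]), array([88.6, 68.4]), 15.2) 0.053 0.041
[450, 265, 66, 26, 612] (array([ 431.1, -390. ]), array([171.7,  45.8]), 99.2) 0.031 0.02
[160, 276, 69, 15, 622] (array([427. , 379.4]), array([181.7,  30.2]), 94.0) 0.033 0.022
[197, 311, 40, 34, 411] (array([306.1, 323.7]), array([130. ,  28.6]), 45.0) 0.031 0.023
[538, 317, 102, 28, 2643] (array([ 279.5, -660.4]), array([269.7,  67.5]), 89.3) 0.071 0.061
```

```bash
cat >> h.py <<'E'
def plan(start,wps):
    """start/wps: (x,y,z,yawdeg). prints final row of each call, tool pointing down"""
    p=np.array(start,float)
    for w in wps:
        w=np.array(w,float); dy=(w[3]-p[3]+180)%360-180; first=True
        while True:
            a=np.radians(p[3]); d=w[:3]-p[:3]
            t=np.array([np.cos(a)*d[0]+np.sin(a)*d[1],np.sin(a)*d[0]-np.cos(a)*d[1],-d[2]])*10
            k=min(1,.98/max(abs(t).max(),1e-9)); t=np.round(t*k,3); r=round(-dy/180,4) if first else 0
            print("row",t.tolist(),"rz",r,"dist",np.linalg.norm(t/10).round(3), "turn",round(dy,1) if first else 0)
            p[:3]+=[(np.cos(a)*t[0]+np.sin(a)*t[1])/10,(np.sin(a)*t[0]-np.cos(a)*t[1])/10,-t[2]/10]
            if first: p[3]+=dy; first=False
            if k==1: break
        print("  ->",p.round(4))
def pose(o=None):
    if o is None:
        from cell import robot; o=robot.observe()
    T=toolT(o); return (*o["tool_pos"],np.degrees(np.arctan2(T[1,0],T[0,0])))
E
python3 - <<'E'
from h import *
from cell import robot
c=robot.read_camera("wrist");print(c["hand_eye"].round(3),c["vfov"],c["cx"],c["cy"])
plan((.171,-.497,.227,18.95),[(.47,-.40,.25,109.7)])
E
```

```text
[[ 0.001  0.95   0.311  0.085]
 [ 1.    -0.001  0.    -0.001]
 [ 0.     0.311 -0.95  -0.158]
 [ 0.     0.     0.     1.   ]] 67.89746871847012 315.65175797489627 236.59979706312006
row [0.98, 0.017, -0.072] rz -0.5042 dist 0.098 turn 90.8
row [-0.029, 0.98, -0.072] rz 0 dist 0.098 turn 0
row [-0.03, 0.98, -0.071] rz 0 dist 0.098 turn 0
row [-0.006, 0.202, -0.015] rz 0 dist 0.02 turn 0
  -> [  0.47  -0.4    0.25 109.7 ]
```

Request:
move_arm([
  [0.5,0.01,-0.04,0,0,-0.06],
  [0.98,0.02,-0.07,0,0,-0.25],
  [0.98,0.02,-0.07,0,0,-0.5],
  [0.98,0.02,-0.07,0,0,-0.504],
  [0.98,0.02,-0.07,0,0,-0.504],
  [0.98,0.02,-0.07,0,0,-0.504],
  [0.98,0.02,-0.07,0,0,-0.504],
  [0.98,0.02,-0.07,0,0,-0.504],
  [0.98,0.02,-0.07,0,0,-0.504],
  [0.98,0.02,-0.07,0,0,-0.504],
])

```text
time: 1.4
tool_pos: [0.2638, -0.4665, 0.2334]
tool_rot: [-3.142, -0.001, 1.913]
contact_force: [0.7, 0.3, -0.8]
opening: 0.0917
grip_force: 0.0
```

Request:
move_arm([
  [-0.01,0.5,-0.04,0,0,0],
  [-0.03,0.98,-0.07,0,0,0],
  [-0.03,0.98,-0.07,0,0,0],
])

```text
time: 1.78
tool_pos: [0.3596, -0.4352, 0.2406]
tool_rot: [3.141, 0.0, 1.916]
contact_force: [-0.5, -0.0, -0.5]
opening: 0.0917
grip_force: 0.0
```

Request:
move_arm([
  [-0.01,0.5,-0.04,0,0,0],
  [-0.03,0.98,-0.07,0,0,0],
  [-0.03,0.98,-0.07,0,0,0],
  [-0.03,0.98,-0.07,0,0,0],
])

```text
time: 2.28
tool_pos: [0.4494, -0.4066, 0.2473]
tool_rot: [-3.14, -0.001, 1.913]
contact_force: [-0.6, 0.0, -0.4]
opening: 0.0921
grip_force: 0.0
```

```bash
cat > wl.py <<'E'
from h import *
from cell import robot
import sys
o=robot.observe(); c=robot.read_camera("wrist"); n=sys.argv[1]
cv2.imwrite(f"pics/{n}.png",c["image"][:,:,::-1]); T=toolT(o)@c["hand_eye"]; np.savez(f"{n}.npz",T=T,**c)
print(np.round(pose(o),4)); W=world(c,T)
m=((W[...,2]>.006)&(W[...,2]<.13)&(c["range_z"]>0)).astype(np.uint8)
k,l,s,ce=cv2.connectedComponentsWithStats(m)
for i in range(1,k):
    if s[i,4]>300:
        q=l==i; z=W[q][:,2]; print(s[i].tolist(),*rect(W[q][:,:2]),"z",np.percentile(z,[50,99]).round(4))
        for z0 in (.006,.016,.025,.035,.042):
            qq=W[q][z>z0]
            if len(qq)>150: print("   >",z0,len(qq),*rect(qq[:,:2]))
E
python3 wl.py w1
```

```text
[  0.4494  -0.4066   0.2473 109.6179]
[287, 97, 54, 159, 3704] [ 438.2 -387.9] [170.5  43.4] 104.1 z [0.0207 0.0236]
   > 0.006 3704 [ 438.2 -387.9] [170.5  43.4] 104.1
   > 0.016 2098 [ 437.4 -414.5] [119.4  22. ] 100.2
[593, 149, 47, 77, 1656] [ 766.8 -278. ] [83.4 23.9] 84.9 z [0.0205 0.0263]
   > 0.006 1656 [ 766.8 -278. ] [83.4 23.9] 84.9
   > 0.016 1202 [ 766.6 -284.2] [70.8 23.2] 85.4
   > 0.025 201 [ 766.9 -290.9] [53.4 13.1] 89.0
[390, 183, 48, 59, 2505] [ 552.7 -380.4] [60.3 40.7] 109.1 z [0.0342 0.0395]
   > 0.006 2505 [ 552.7 -380.4] [60.3 40.7] 109.1
   > 0.016 2391 [ 552.7 -380.4] [60.3 40.7] 109.1
   > 0.025 2240 [ 552.7 -380.5] [60.1 40.7] 109.2
   > 0.035 1223 [ 552.7 -380.4] [60.1 40.6] 109.2
[0, 200, 172, 125, 12949] [ 210.5 -574.4] [199.8  92.5] 0.3 z [0.0596 0.0618]
   > 0.006 12949 [ 210.5 -574.4] [199.8  92.5] 0.3
   > 0.016 12093 [ 214.7 -574.4] [191.3  92.5] 0.3
   > 0.025 11309 [ 218.2 -574.3] [184.3  92.4] 0.4
   > 0.035 10395 [ 223.1 -574.1] [174.6  92.4] 0.5
   > 0.042 9757 [ 225.8 -574. ] [169.4  92.4] 0.7
```

View pics/w1.png

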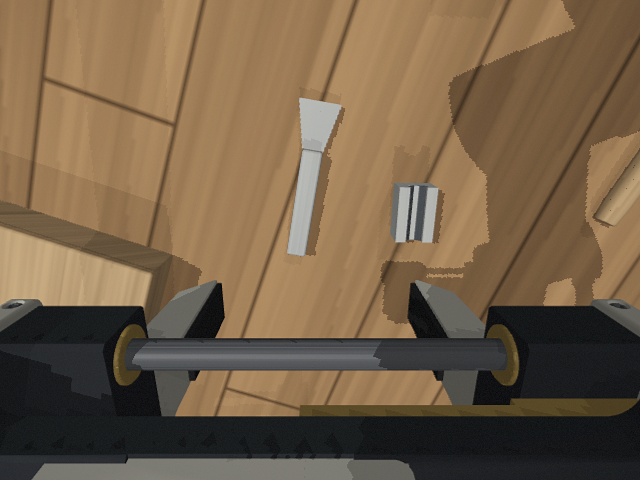

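The wrist view shows the chisel from (320,100) to (298,255), its shank end towards the bottom. The swage is at (415,213) with its groove visible, and the hammer handle is at the right edge. Both match the top view, so I'm grasping the swage.

```bash
python3 - <<'E'
from h import *
plan(pose(),[(.5527,-.3804,.16,109.2),(.5527,-.3804,.08,109.2),(.5527,-.3804,.0125,109.2)])
E
```

```text
row [-0.09, 0.98, 0.805] rz 0.0021 dist 0.127 turn -0.4
row [-0.008, 0.084, 0.07] rz 0 dist 0.011 turn 0
  -> [  0.5527  -0.3804   0.16   109.2   ]
row [0.0, 0.0, 0.8] rz -0.0 dist 0.08 turn 0.0
  -> [ 5.527e-01 -3.804e-01  8.000e-02  1.092e+02]
row [0.0, 0.0, 0.675] rz -0.0 dist 0.068 turn 0.0
  -> [ 5.527e-01 -3.804e-01  1.250e-02  1.092e+02]
```

Request:
move_arm([
  [-0.04,0.4,0.3,0,0,0],
  [-0.09,0.8,0.7,0,0,0.002],
  [-0.09,0.98,0.805,0,0,0.002],
  [-0.09,0.98,0.805,0,0,0.002],
])

```text
time: 2.82
tool_pos: [0.5454, -0.3818, 0.1669]
tool_rot: [-3.141, -0.001, 1.908]
contact_force: [0.5, -0.1, 0.0]
opening: 0.0921
grip_force: 0.0
```

Request:
move_arm([
  [-0.01,0.08,0.4,0,0,0],
  [-0.01,0.08,0.7,0,0,0],
  [-0.01,0.08,0.7,0,0,0],
  [-0.01,0.08,0.7,0,0,0],
])

```text
time: 3.32
tool_pos: [0.5538, -0.3816, 0.1]
tool_rot: [3.14, 0.004, 1.907]
contact_force: [0.8, -0.4, 1.6]
opening: 0.0917
grip_force: 0.0
```

```bash
python3 wl.py w2 | head -12; python3 - <<'E'
from h import *
plan(pose(),[(.5527,-.3804,.0125,109.2)])
E
```

```text
[ 5.538000e-01 -3.816000e-01  1.000000e-01  1.092552e+02]
[118, 64, 73, 249, 10596] [ 433.8 -390. ] [169.5  44.3] 100.4 z [0.0163 0.0234]
   > 0.006 10596 [ 433.8 -390. ] [169.5  44.3] 100.4
   > 0.016 5332 [ 438.2 -414.6] [119.6  22.3] 100.3
[600, 191, 40, 75, 1682] [ 758.  -298.3] [51.6 21.1] 111.3 z [0.0184 0.0254]
   > 0.006 1682 [ 758.  -298.3] [51.6 21.1] 111.3
   > 0.016 1068 [ 765.3 -300.7] [38.2 22. ] 87.2
[284, 200, 63, 96, 5626] [ 553.1 -381. ] [61.1 40.1] 109.1 z [0.0367 0.0394]
   > 0.006 5626 [ 553.1 -381. ] [61.1 40.1] 109.1
   > 0.016 5468 [ 553.1 -381. ] [61.1 40.1] 109.1
   > 0.025 5297 [ 553.1 -381. ] [61.1 40.1] 109.1
   > 0.035 2917 [ 553.1 -381. ] [61.  40.1] 109.1
row [0.015, -0.009, 0.877] rz 0.0004 dist 0.088 turn -0.1
  -> [ 5.527e-01 -3.804e-01  1.250e-02  1.092e+02]
```

Request:
move_arm([
  [0,0,0.3,0,0,0],
  [0.01,-0.01,0.6,0,0,0],
  [0.01,-0.01,0.8,0,0,0],
  [0.01,-0.01,0.87,0,0,0],
  [0.01,-0.01,0.87,0,0,0],
  [0.01,-0.01,0.87,0,0,0],
])

```text
time: 4.12
tool_pos: [0.553, -0.3801, 0.0115]
tool_rot: [3.141, 0.002, 1.908]
contact_force: [-1.0, -0.4, 0.2]
opening: 0.0916
grip_force: 0.0
```

Request:
move_arm([
  [0,0,0,0,0,0],
  [0,0,0,0,0,0],
  [0,0,0,0,0,0],
  [0,0,0,0,0,0],
  [0,0,0,0,0,0],
  [0,0,0,0,0,0],
], fingers=-1, newtons=40)

```text
time: 4.88
tool_pos: [0.5524, -0.3794, 0.0102]
tool_rot: [3.142, 0.0, 1.908]
contact_force: [0.1, -0.1, -1.0]
opening: 0.0397
grip_force: 40.0
```

Request:
move_arm([
  [0,0,-0.2,0,0,0],
  [0,0,-0.5,0,0,0],
  [0,0,-0.9,0,0,0],
  [0,0,-0.98,0,0,0],
  [0,0,-0.98,0,0,0],
])

```text
time: 5.5
tool_pos: [0.5521, -0.3793, 0.1081]
tool_rot: [-3.142, -0.0, 1.908]
contact_force: [0.2, 0.1, -5.9]
opening: 0.0398
grip_force: 40.0
```

```bash
python3 wl.py w3 | head -30; python3 - <<'E'
from h import *
plan(pose(),[(.5132,-.1171,.15,15.2)])
E
```

```text
[ 5.521000e-01 -3.793000e-01  1.081000e-01  1.093108e+02]
[127, 71, 70, 235, 9766] [ 433.1 -389.5] [168.2  44.4] 100.2 z [0.0162 0.0235]
   > 0.006 9766 [ 433.1 -389.5] [168.2  44.4] 100.2
   > 0.016 4908 [ 437.7 -413.4] [117.4  22.5] 100.2
[592, 182, 48, 84, 2189] [ 764.5 -290.7] [58.9 22.3] 90.5 z [0.0194 0.0259]
   > 0.006 2189 [ 764.5 -290.7] [58.9 22.3] 90.5
   > 0.016 1477 [ 764.9 -295.5] [49.  22.3] 89.2
[268, 246, 96, 92, 4106] [ 548.9 -369.7] [40.  38.1] 19.5 z [0.1262 0.1299]
   > 0.006 4106 [ 548.9 -369.7] [40.  38.1] 19.5
   > 0.016 4106 [ 548.9 -369.7] [40.  38.1] 19.5
   > 0.025 4106 [ 548.9 -369.7] [40.  38.1] 19.5
   > 0.035 4106 [ 548.9 -369.7] [40.  38.1] 19.5
   > 0.042 4106 [ 548.9 -369.7] [40.  38.1] 19.5
[230, 281, 37, 25, 510] [ 520.9 -378.2] [15.7  2.7] 14.5 z [0.1232 0.1298]
   > 0.006 510 [ 520.9 -378.2] [15.7  2.7] 14.5
   > 0.016 510 [ 520.9 -378.2] [15.7  2.7] 14.5
   > 0.025 510 [ 520.9 -378.2] [15.7  2.7] 14.5
   > 0.035 510 [ 520.9 -378.2] [15.7  2.7] 14.5
   > 0.042 510 [ 520.9 -378.2] [15.7  2.7] 14.5
[365, 281, 36, 24, 512] [ 575.5 -358.8] [15.3  2.4] 25.3 z [0.1232 0.1298]
   > 0.006 512 [ 575.5 -358.8] [15.3  2.4] 25.3
   > 0.016 512 [ 575.5 -358.8] [15.3  2.4] 25.3
   > 0.025 512 [ 575.5 -358.8] [15.3  2.4] 25.3
   > 0.035 512 [ 575.5 -358.8] [15.3  2.4] 25.3
   > 0.042 512 [ 575.5 -358.8] [15.3  2.4] 25.3
[298, 371, 36, 15, 306] [ 561.7 -406.3] [16.1  7.7] 15.4 z [0.1277 0.1299]
   > 0.006 306 [ 561.7 -406.3] [16.1  7.7] 15.4
   > 0.016 306 [ 561.7 -406.3] [16.1  7.7] 15.4
   > 0.025 306 [ 561.7 -406.3] [16.1  7.7] 15.4
   > 0.035 306 [ 561.7 -406.3] [16.1  7.7] 15.4
row [0.98, 0.19, -0.163] rz 0.5229 dist 0.101 turn -94.1
row [0.117, -0.98, -0.161] rz 0 dist 0.1 turn 0
row [0.079, -0.656, -0.107] rz 0 dist 0.067 turn 0
  -> [ 0.5132 -0.1171  0.15   15.2   ]
```

```bash
python3 - <<'E'
from h import *
c=dict(np.load("w3.npz")); he=c["hand_eye"]
P=world(c,he).reshape(-1,3); 
for lo,hi in((-.033,-.022),(-.015,.008)):
    q=P[(P[:,2]>lo)&(P[:,2]<hi)&(abs(P[:,1])<.018)&(abs(P[:,0])<.06)]
    print(len(q),np.percentile(q[:,0],[0.5,1,50,99,99.5]).round(4),np.percentile(q[:,2],[1,50,99]).round(4))
h=np.histogram(P[(abs(P[:,1])<.018)&(abs(P[:,0])<.045)][:,0],bins=np.arange(-.045,.046,.003)); print(h[0])
E
```

```text
4980 [-0.0314 -0.0309  0.0101  0.0287  0.0288] [-0.0291 -0.0276 -0.0221]
1043 [0.0279 0.028  0.0284 0.029  0.029 ] [-0.0148 -0.0071  0.0021]
[    0     0     0     0   210   447   327   265   150     0     0     0
   295   400   625   677   700   719   723   729   749   758  2561 12363
  5125  2372   181   188   187   197]
```

Request:
move_arm([
  [0.2,0.04,-0.1,0,0,0.05],
  [0.4,0.08,-0.16,0,0,0.1],
  [0.6,0.12,-0.16,0,0,0.16],
  [0.8,0.15,-0.16,0,0,0.22],
  [0.98,0.19,-0.16,0,0,0.28],
  [0.98,0.19,-0.16,0,0,0.34],
  [0.98,0.19,-0.16,0,0,0.4],
  [0.98,0.19,-0.16,0,0,0.46],
  [0.98,0.19,-0.16,0,0,0.52],
  [0.98,0.19,-0.16,0,0,0.523],
  [0.98,0.19,-0.16,0,0,0.523],
])

```text
time: 6.92
tool_pos: [0.5374, -0.2803, 0.1231]
tool_rot: [-3.14, 0.001, 0.268]
contact_force: [0.2, 0.3, -5.0]
opening: 0.0398
grip_force: 40.0
```

```bash
python3 wl.py w4 | grep -v "> 0.0[1-3]"; python3 - <<'E'
from h import *
plan(pose(),[(.5132,-.1171,.15,15.2)])
E
```

```text
[ 0.5374 -0.2803  0.1231 15.3593]
[31, 150, 129, 111, 11165] [ 513.5 -118.2] [84.  64.7] 17.1 z [0.0403 0.0465]
   > 0.006 11165 [ 513.5 -118.2] [84.  64.7] 17.1
   > 0.042 5393 [ 513.1 -117.7] [60.9 51.9] 17.0
[272, 246, 88, 8, 570] [ 564.  -272.5] [40.   1.2] 105.0 z [0.1257 0.1299]
   > 0.006 570 [ 564.  -272.5] [40.   1.2] 105.0
   > 0.042 570 [ 564.  -272.5] [40.   1.2] 105.0
row [0.118, -0.98, -0.159] rz 0.0008 dist 0.1 turn -0.1
row [0.077, -0.66, -0.106] rz 0 dist 0.067 turn 0
  -> [ 0.5132 -0.1171  0.15   15.2   ]
```

View pics/w4.png

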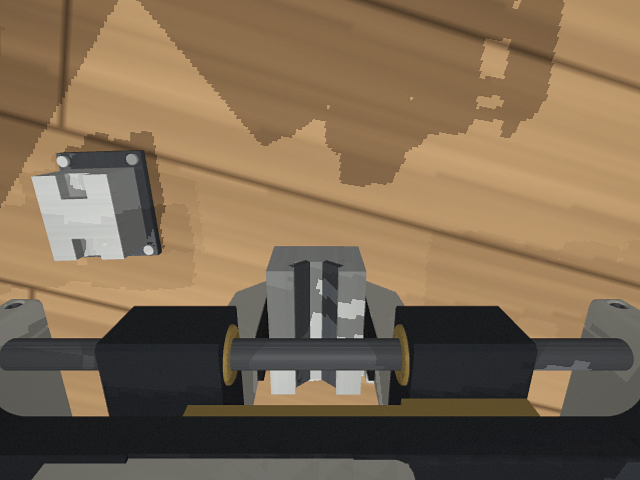

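The swage is held in view at (317,320). The anvil block is at (92,205) with both notches visible, open at its two ends. I'll take a closer look from just behind it.

```bash
python3 - <<'E'
from h import *
a=np.radians(17)
plan(pose(),[(.5133-.08*np.cos(a),-.1178-.08*np.sin(a),.13,17)])
E
```

```text
row [-0.367, -0.98, -0.04] rz -0.0092 dist 0.105 turn 1.7
row [-0.218, -0.636, -0.025] rz 0 dist 0.067 turn 0
  -> [ 0.4368 -0.1412  0.13   17.    ]
```

Request:
move_arm([
  [-0.12,-0.3,-0.02,0,0,-0.009],
  [-0.24,-0.65,-0.04,0,0,-0.009],
  [-0.37,-0.98,-0.04,0,0,-0.009],
])

```text
time: 7.35
tool_pos: [0.4758, -0.1949, 0.1282]
tool_rot: [3.142, -0.0, 0.295]
contact_force: [-0.1, 1.1, -4.3]
opening: 0.0398
grip_force: 40.0
```

Request:
move_arm([
  [-0.1,-0.3,-0.02,0,0,0],
  [-0.2,-0.6,-0.03,0,0,0],
  [-0.22,-0.64,-0.03,0,0,0],
  [-0.22,-0.64,-0.03,0,0,0],
  [-0.22,-0.64,-0.03,0,0,0],
])

```text
time: 7.98
tool_pos: [0.4377, -0.1417, 0.1313]
tool_rot: [3.141, -0.001, 0.293]
contact_force: [0.7, -0.9, -5.1]
opening: 0.0398
grip_force: 40.0
```

```bash
python3 wl.py w5 | grep -v "> 0.0[1-2]"; python3 - <<'E'
from h import *
p=pose(); a=np.radians(17); s=-.0014
plan(p,[(.5133-s*np.cos(a),-.1178-s*np.sin(a),.065,17)])
c=dict(np.load("w5.npz")); P=world(c,c["hand_eye"]).reshape(-1,3)
W=world(c,c["T"]).reshape(-1,3)
q=W[(W[:,2]>.042)&(W[:,2]<.05)&(np.hypot(W[:,0]-.513,W[:,1]+.118)<.05)]
print(rect(q[:,:2]),np.median(q[:,2]))
q=P[(P[:,2]>-.033)&(P[:,2]<-.022)&(abs(P[:,1])<.03)&(abs(P[:,0])<.045)]
print(np.percentile(q,[1,50,99],axis=0).round(4).tolist())
E
```

```text
[ 0.4377 -0.1417  0.1313 16.7982]
[0, 0, 185, 170, 22744] [512.9  56.9] [126.8 111.7] 171.4 z [0.0104 0.0172]
   > 0.006 22744 [512.9  56.9] [126.8 111.7] 171.4
[271, 66, 88, 117, 9777] [ 513.6 -117.5] [83.9 64. ] 17.3 z [0.0445 0.0466]
   > 0.006 9777 [ 513.6 -117.5] [83.9 64. ] 17.3
   > 0.035 7154 [ 513.6 -117.6] [60.1 50.2] 17.0
   > 0.042 5893 [ 513.5 -117.6] [59.8 50.2] 17.0
[487, 276, 106, 52, 2990] [ 425.6 -349. ] [91.9 35.9] 93.2 z [0.0106 0.0231]
   > 0.006 2990 [ 425.6 -349. ] [91.9 35.9] 93.2
row [0.808, -0.01, 0.662] rz -0.0012 dist 0.104 turn 0.2
  -> [ 0.5147 -0.1174  0.065  17.    ]
(array([ 513.5, -117.6]), array([59.8, 50.2]), 17.0) 0.04513056833315657
[[-0.0316, -0.0279, -0.0321], [0.0103, 0.0061, -0.0278], [0.0279, 0.0279, -0.0221]]
```

Request:
move_arm([
  [0.25,0,0,0,0,-0.001],
  [0.5,0,0.05,0,0,-0.001],
  [0.75,-0.01,0.2,0,0,-0.001],
  [0.81,-0.01,0.4,0,0,-0.001],
  [0.81,-0.01,0.6,0,0,-0.001],
  [0.81,-0.01,0.65,0,0,-0.001],
  [0.81,-0.01,0.65,0,0,-0.001],
  [0.81,-0.01,0.65,0,0,-0.001],
])

```text
time: 9.02
tool_pos: [0.5148, -0.1169, 0.067]
tool_rot: [3.141, -0.001, 0.296]
contact_force: [-0.1, -0.3, -4.5]
opening: 0.0398
grip_force: 40.0
```

```bash
python3 - <<'E'
from h import *
p=pose(); a=np.radians(17); s=-.0014; print(np.round(p,4))
plan(p,[(.5135-s*np.cos(a),-.1176-s*np.sin(a),.0475,17)])
E
```

```text
[ 0.5148 -0.1169  0.067  16.9608]
row [-0.001, 0.003, 0.195] rz -0.0002 dist 0.02 turn 0.0
  -> [ 0.5148 -0.1172  0.0475 17.    ]
```

Request:
move_arm([
  [0,0,0.05,0,0,0],
  [0,0,0.1,0,0,0],
  [0,0,0.13,0,0,0],
  [0,0,0.16,0,0,0],
  [0,0,0.18,0,0,0],
  [0,0,0.195,0,0,0],
  [0,0,0.195,0,0,0],
  [0,0,0.195,0,0,0],
])

```text
time: 10.02
tool_pos: [0.5142, -0.1165, 0.0472]
tool_rot: [3.141, -0.0, 0.296]
contact_force: [-3.1, 1.3, 3.8]
opening: 0.0397
grip_force: 40.0
```

Request:
move_arm([
  [0,0,0,0,0,0],
  [0,0,0,0,0,0],
  [0,0,0,0,0,0],
  [0,0,-0.3,0,0,0],
  [0,0,-0.7,0,0,0],
  [0,0,-0.98,0,0,0],
  [-0.5,0,-0.98,0,0,0],
  [-0.9,0,-0.98,0,0,0],
  [-0.9,0,-0.98,0,0,0],
  [-0.9,0,-0.98,0,0,0],
], fingers=0.6)

```text
time: 11.28
tool_pos: [0.429, -0.1431, 0.1451]
tool_rot: [3.141, -0.001, 0.296]
contact_force: [-0.1, -0.2, 0.1]
opening: 0.0736
grip_force: 0.0
```

```bash
python3 wl.py w6 | grep -v "> 0.0[1-2]"; python3 - <<'E'
from h import *
c=dict(np.load("w6.npz")); W=world(c,c["T"]).reshape(-1,3)
q=W[(W[:,2]>.06)&(W[:,2]<.085)&(np.hypot(W[:,0]-.513,W[:,1]+.118)<.05)]
print(rect(q[:,:2]),np.percentile(q[:,2],[50,90,99]))
# plan chisel: yaw 100.2 or -79.8
plan(pose(),[(.434,-.394,.16,100.2)])
E
```

```text
[ 0.429  -0.1431  0.1451 16.9432]
[0, 0, 189, 156, 21060] [510.8  62.2] [121.2 120.5] 171.1 z [0.0104 0.0172]
   > 0.006 21060 [510.8  62.2] [121.2 120.5] 171.1
[274, 57, 86, 113, 9172] [ 513.3 -117.6] [83.5 64.1] 17.1 z [0.0689 0.0765]
   > 0.006 9172 [ 513.3 -117.6] [83.5 64.1] 17.1
   > 0.035 7443 [ 512.7 -117.9] [61.2 50.1] 17.1
   > 0.042 7443 [ 512.7 -117.9] [61.2 50.1] 17.1
[478, 262, 162, 51, 4052] [ 431.6 -375.8] [142.5  43.7] 100.4 z [0.011  0.0232]
   > 0.006 4052 [ 431.6 -375.8] [142.5  43.7] 100.4
(array([ 511.7, -116.5]), array([60.1, 40. ]), 17.0) [0.07429637 0.07576911 0.07655036]
row [-0.279, 0.98, -0.061] rz -0.4623 dist 0.102 turn 83.2
row [-0.98, -0.157, -0.06] rz 0 dist 0.099 turn 0
row [-0.493, -0.079, -0.03] rz 0 dist 0.05 turn 0
  -> [  0.434  -0.394   0.16  100.2  ]
```

View pics/w6.png

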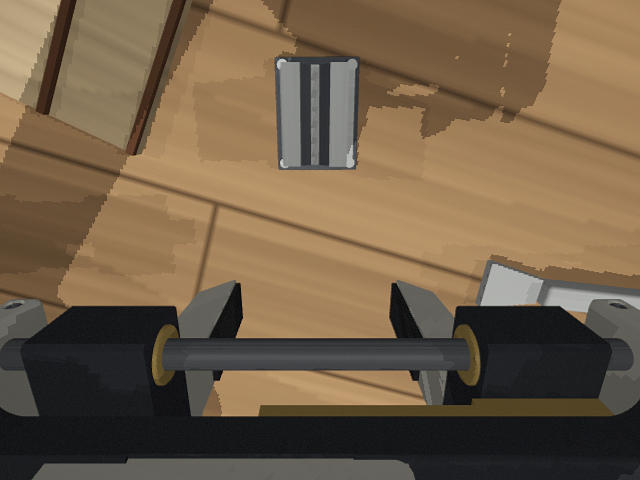

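The swage is seated: its top is at z≈75 mm as expected and it sits about 2 mm off centre. It appears at (317,113), square on the block. The chisel is next.

Request:
move_arm([
  [-0.28,0.4,-0.06,0,0,-0.06],
  [-0.28,0.98,-0.06,0,0,-0.12],
  [-0.28,0.98,-0.06,0,0,-0.18],
  [-0.28,0.98,-0.06,0,0,-0.24],
  [-0.28,0.98,-0.06,0,0,-0.3],
  [-0.28,0.98,-0.06,0,0,-0.36],
  [-0.28,0.98,-0.06,0,0,-0.42],
  [-0.28,0.98,-0.06,0,0,-0.462],
  [-0.28,0.98,-0.06,0,0,-0.462],
  [-0.28,0.98,-0.06,0,0,-0.462],
])

```text
time: 12.58
tool_pos: [0.4305, -0.2446, 0.1506]
tool_rot: [3.142, 0.0, 1.745]
contact_force: [0.3, -1.0, 0.3]
opening: 0.0734
grip_force: 0.0
```

Request:
move_arm([
  [-0.5,-0.08,-0.03,0,0,0],
  [-0.98,-0.16,-0.06,0,0,0],
  [-0.98,-0.16,-0.06,0,0,0],
])

```text
time: 12.95
tool_pos: [0.4316, -0.347, 0.1566]
tool_rot: [3.141, 0.002, 1.743]
contact_force: [0.3, 0.7, 0.3]
opening: 0.0732
grip_force: 0.0
```

Request:
move_arm([
  [-0.4,-0.08,0.2,0,0,0],
  [-0.5,-0.08,0.6,0,0,0],
  [-0.5,-0.08,0.6,0,0,0],
  [-0.5,-0.08,0.6,0,0,0],
])

```text
time: 13.45
tool_pos: [0.4329, -0.3939, 0.0978]
tool_rot: [3.141, 0.0, 1.748]
contact_force: [1.0, 0.3, 1.1]
opening: 0.0733
grip_force: 0.0
```

```bash
python3 wl.py w7 | grep -v "> 0.02"; python3 - <<'E'
from h import *
plan(pose(),[(.434,-.394,.0085,100.2)])
E
```

```text
[ 4.329000e-01 -3.939000e-01  9.780000e-02  1.001389e+02]
[284, 115, 68, 223, 8358] [ 432.5 -386.4] [161.9  44. ] 100.2 z [0.0202 0.0234]
   > 0.006 8358 [ 432.5 -386.4] [161.9  44. ] 100.2
   > 0.016 4415 [ 436.9 -410.8] [112.2  22. ] 100.2
[181, 280, 62, 58, 1794] [ 391.8 -395.9] [27.2 13.6] 140.5 z [0.1169 0.1297]
   > 0.006 1794 [ 391.8 -395.9] [27.2 13.6] 140.5
   > 0.016 1794 [ 391.8 -395.9] [27.2 13.6] 140.5
   > 0.035 1794 [ 391.8 -395.9] [27.2 13.6] 140.5
   > 0.042 1794 [ 391.8 -395.9] [27.2 13.6] 140.5
[389, 280, 62, 58, 1812] [ 472.  -381.5] [27.2 13.4] 59.4 z [0.1169 0.1297]
   > 0.006 1812 [ 472.  -381.5] [27.2 13.4] 59.4
   > 0.016 1812 [ 472.  -381.5] [27.2 13.4] 59.4
   > 0.035 1812 [ 472.  -381.5] [27.2 13.4] 59.4
   > 0.042 1812 [ 472.  -381.5] [27.2 13.4] 59.4
row [0.001, 0.009, 0.899] rz -0.0003 dist 0.09 turn 0.0
  -> [ 4.340e-01 -3.940e-01  8.500e-03  1.002e+02]
```

Request:
move_arm([
  [0,0.01,0.3,0,0,0],
  [0,0.01,0.6,0,0,0],
  [0,0.01,0.8,0,0,0],
  [0,0.01,0.89,0,0,0],
  [0,0.01,0.89,0,0,0],
  [0,0.01,0.89,0,0,0],
])

```text
time: 14.25
tool_pos: [0.434, -0.3949, 0.0091]
tool_rot: [3.14, 0.002, 1.748]
contact_force: [-0.6, -0.1, -0.0]
opening: 0.0736
grip_force: 0.0
```

Request:
move_arm([
  [0,0,0,0,0,0],
  [0,0,0,0,0,0],
  [0,0,0,0,0,0],
  [0,0,0,0,0,0],
  [0,0,0,0,0,0],
  [0,0,0,0,0,0],
], fingers=-1, newtons=45)

```text
time: 15.0
tool_pos: [0.4335, -0.3944, 0.0077]
tool_rot: [3.141, 0.0, 1.748]
contact_force: [0.3, -0.8, -0.8]
opening: 0.0216
grip_force: 45.0
```

Request:
move_arm([
  [0,0,-0.2,0,0,0],
  [0,0,-0.5,0,0,0],
  [0,0,-0.8,0,0,0],
  [0,0,-0.98,0,0,0],
  [0,0,-0.98,0,0,0],
])

```text
time: 15.62
tool_pos: [0.4336, -0.3947, 0.1063]
tool_rot: [3.141, 0.001, 1.748]
contact_force: [0.0, 1.0, -5.2]
opening: 0.0215
grip_force: 45.0
```

```bash
python3 - <<'E'
from h import *
# rack estimate from top cam & yaw
W=[]
c=dict(np.load("top0.npz")); w=world(c,c["extrinsics"])[199:276,252:341].reshape(-1,3); w=w[w[:,2]>.008]
print(rect(w[:,:2]))
a=np.radians(-8.7); X=np.array([np.cos(a),np.sin(a)]);Y=np.array([-X[1],X[0]]);C=np.array([.5508,.1031])
print("lanes",[ (C+k*Y).round(4) for k in(-.07,0,.07)])
# wrist views of rack's near corner/edge in rack frame
for n in("w5","w6"):
    c=dict(np.load(n+".npz")); w=world(c,c["T"]).reshape(-1,3); w=w[(w[:,2]>.008)&(w[:,2]<.02)&(w[:,1]>-.05)]
    d=w[:,:2]-C; print(n,"min x",np.percentile(d@X,.3).round(4),"min y",np.percentile(d@Y,.3).round(4))
    r=w[w[:,2]>.0145]; y=(r[:,:2]-C)@Y; print(np.histogram(y,bins=np.arange(-.12,.02,.004))[0])
plan(pose(),[(.44,-.20,.2,100.2),(.5402,.0339,.2,171.3)])
E
```

```text
(array([503.4, 106.8]), array([301.4, 233.6]), 175.2)
lanes [array([0.5402, 0.0339]), array([0.5508, 0.1031]), array([0.5614, 0.1723])]
w5 min x -0.0931 min y -0.1064
[   0    0    0  657 1017   60    0    0    0    0    0    0    0    0
    0    0    0    0    0    0  132  856  429    0    0    0    0    0
    0    0    0    0    0    0]
w6 min x -0.0932 min y -0.1064
[  0   0   0 589 899  48   0   0   0   0   0   0   0   0   0   0   0   0
   0   0  93 733 371   0   0   0   0   0   0   0   0   0   0   0]
row [0.98, 0.209, -0.482] rz -0.0004 dist 0.111 turn 0.1
row [0.925, 0.198, -0.455] rz 0 dist 0.105 turn 0
  -> [  0.44  -0.2    0.2  100.2 ]
row [0.98, 0.646, 0.0] rz -0.395 dist 0.117 turn 71.1
row [-0.253, 0.98, 0.0] rz 0 dist 0.101 turn 0
row [-0.09, 0.347, 0.0] rz 0 dist 0.036 turn 0
  -> [5.402e-01 3.390e-02 2.000e-01 1.713e+02]
```

Request:
move_arm([
  [0.2,0.04,-0.15,0,0,0],
  [0.5,0.1,-0.3,0,0,0],
  [0.75,0.15,-0.48,0,0,0],
  [0.98,0.21,-0.48,0,0,0],
])

```text
time: 16.12
tool_pos: [0.4369, -0.2933, 0.1534]
tool_rot: [3.141, 0.0, 1.748]
contact_force: [0.6, 0.3, -5.4]
opening: 0.0216
grip_force: 45.0
```

Request:
move_arm([
  [0.3,0.06,-0.15,0,0,0],
  [0.6,0.13,-0.3,0,0,0],
  [0.93,0.2,-0.45,0,0,0],
])

```text
time: 16.5
tool_pos: [0.4395, -0.1976, 0.1973]
tool_rot: [-3.14, -0.002, 1.747]
contact_force: [-0.2, -0.2, -5.1]
opening: 0.0215
grip_force: 45.0
```

Request:
move_arm([
  [0.25,0.16,0,0,0,-0.04],
  [0.5,0.32,0,0,0,-0.1],
  [0.75,0.48,0,0,0,-0.16],
  [0.98,0.64,0,0,0,-0.22],
  [0.98,0.64,0,0,0,-0.28],
  [0.98,0.64,0,0,0,-0.34],
  [0.98,0.64,0,0,0,-0.39],
  [0.98,0.64,0,0,0,-0.395],
  [0.98,0.64,0,0,0,-0.395],
])

```text
time: 17.62
tool_pos: [0.4855, -0.0912, 0.1978]
tool_rot: [3.141, -0.002, 2.986]
contact_force: [0.2, -0.0, -5.1]
opening: 0.0215
grip_force: 45.0
```

```bash
python3 - <<'E'
from h import *
p=pose();print(np.round(p,4)); plan(p,[(.5419,.0351,.12,171.3)])
E
python3 wl.py w8 | grep -v "> 0.0[1-2]"
```

```text
[ 4.85500e-01 -9.12000e-02  1.97800e-01  1.71071e+02]
row [-0.265, 0.98, 0.571] rz -0.0013 dist 0.116 turn 0.2
row [-0.097, 0.355, 0.207] rz 0 dist 0.042 turn 0
  -> [5.419e-01 3.510e-02 1.200e-01 1.713e+02]
[ 4.85500e-01 -9.12000e-02  1.97800e-01  1.71071e+02]
[402, 150, 238, 171, 35245] [547.9 105.6] [217.4 180.4] 81.0 z [0.0102 0.0169]
   > 0.006 35245 [547.9 105.6] [217.4 180.4] 81.0
[248, 200, 46, 84, 2385] [ 497.3 -137.3] [59.  49.1] 167.8 z [0.0665 0.0762]
   > 0.006 2385 [ 497.3 -137.3] [59.  49.1] 167.8
   > 0.035 1719 [ 501.6 -132.8] [52.5 38.4] 167.8
   > 0.042 1690 [ 501.6 -132.7] [52.5 38.2] 167.8
[489, 380, 56, 36, 1333] [731.5  99.6] [55.7 14.7] 74.2 z [0.0346 0.0578]
   > 0.006 1333 [731.5  99.6] [55.7 14.7] 74.2
   > 0.035 657 [731.4  99.7] [55.6 14.3] 73.6
   > 0.042 446 [730.6  98.8] [53.7 13.5] 75.2
```

View pics/w8.png

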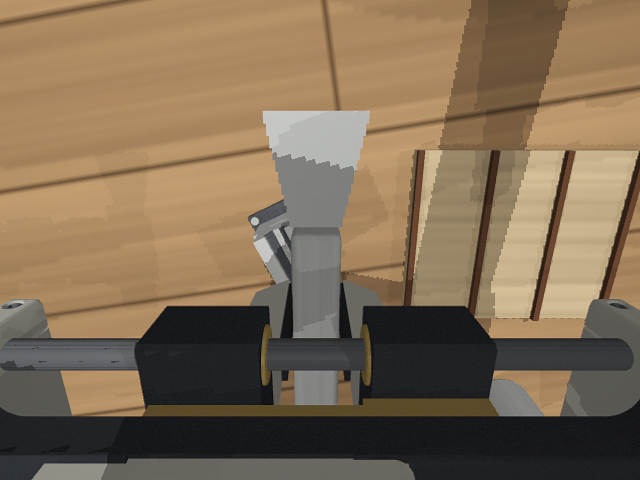

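The chisel is held straight, with its blade towards the top of the picture at (317,170). The whole rack is visible at right, centre about (520,235), with lanes running down the picture. Its centre comes out at (0.548,0.1055) with yaw 171°.

Request:
move_arm([
  [-0.08,0.3,0.1,0,0,0],
  [-0.16,0.6,0.2,0,0,0],
  [-0.26,0.98,0.4,0,0,0],
  [-0.26,0.98,0.57,0,0,0],
])

```text
time: 18.18
tool_pos: [0.5271, 0.0037, 0.1408]
tool_rot: [3.141, 0.0, 2.989]
contact_force: [-0.3, -0.7, -4.5]
opening: 0.0222
grip_force: 45.0
```

Request:
move_arm([
  [-0.05,0.2,0.1,0,0,0],
  [-0.1,0.36,0.2,0,0,0],
  [-0.1,0.36,0.5,0,0,0],
  [-0.1,0.36,0.8,0,0,0],
  [-0.1,0.36,0.8,0,0,0],
  [-0.1,0.36,0.8,0,0,0],
])

```text
time: 18.92
tool_pos: [0.5428, 0.0355, 0.0626]
tool_rot: [3.142, 0.002, 2.988]
contact_force: [-0.0, -0.3, -4.8]
opening: 0.0214
grip_force: 45.0
```

```bash
python3 - <<'E'
from h import *
p=pose();print(np.round(p,4)); plan(p,[(.5419,.0354,.0185,171.0)])
E
```

```text
[5.428000e-01 3.550000e-02 6.260000e-02 1.712114e+02]
row [0.009, -0.002, 0.441] rz 0.0012 dist 0.044 turn -0.2
  -> [5.419e-01 3.540e-02 1.850e-02 1.710e+02]
```

Request:
move_arm([
  [0.01,0,0.15,0,0,0.001],
  [0.01,0,0.28,0,0,0.001],
  [0.01,0,0.36,0,0,0.001],
  [0.01,0,0.41,0,0,0.001],
  [0.01,0,0.44,0,0,0.001],
  [0.01,0,0.44,0,0,0.001],
  [0.01,0,0.44,0,0,0.001],
])

```text
time: 19.8
tool_pos: [0.5411, 0.0356, 0.0178]
tool_rot: [-3.142, 0.001, 2.985]
contact_force: [-0.0, -0.2, -5.8]
opening: 0.0211
grip_force: 45.0
```

Request:
move_arm([
  [0,0,0,0,0,0],
  [0,0,0,0,0,0],
  [0,0,0,0,0,0],
  [0,0,-0.2,0,0,0],
  [0,0,-0.6,0,0,0],
  [0,0,-0.98,0,0,0],
  [0,0,-0.98,0,0,0],
], fingers=-0.3)

```text
time: 20.68
tool_pos: [0.543, 0.0355, 0.1189]
tool_rot: [3.141, 0.007, 2.986]
contact_force: [0.7, -0.4, -0.2]
opening: 0.0318
grip_force: 0.0
```

```bash
python3 - <<'E'
from h import *
p=pose();print(np.round(p,4))
# file: axis 94.0 ; bar 95.0
for yaw in(95,-85): print(yaw); plan(p,[(.5546,.34,.2,yaw)])
E
```

```text
[5.430000e-01 3.550000e-02 1.189000e-01 1.710579e+02]
95
row [0.116, 0.98, -0.263] rz 0.4225 dist 0.102 turn -76.1
row [0.98, 0.123, -0.263] rz 0 dist 0.102 turn 0
row [0.98, 0.124, -0.262] rz 0 dist 0.102 turn 0
row [0.084, 0.01, -0.023] rz 0 dist 0.009 turn 0
  -> [ 0.5546  0.34    0.2    95.    ]
-85
row [0.116, 0.98, -0.263] rz -0.5775 dist 0.102 turn 103.9
row [-0.98, -0.123, -0.263] rz 0 dist 0.102 turn 0
row [-0.98, -0.124, -0.262] rz 0 dist 0.102 turn 0
row [-0.084, -0.01, -0.023] rz 0 dist 0.009 turn 0
  -> [5.546e-01 3.400e-01 2.000e-01 2.750e+02]
```

Request:
move_arm([
  [0.04,0.3,-0.2,0,0,0.05],
  [0.08,0.65,-0.26,0,0,0.11],
  [0.12,0.98,-0.26,0,0,0.17],
  [0.12,0.98,-0.26,0,0,0.23],
  [0.12,0.98,-0.26,0,0,0.29],
  [0.12,0.98,-0.26,0,0,0.35],
  [0.12,0.98,-0.26,0,0,0.41],
  [0.12,0.98,-0.26,0,0,0.423],
  [0.12,0.98,-0.26,0,0,0.423],
  [0.12,0.98,-0.26,0,0,0.423],
], fingers=0.5)

```text
time: 21.92
tool_pos: [0.5441, 0.1343, 0.1412]
tool_rot: [-3.141, 0.0, 1.658]
contact_force: [-0.3, 0.4, -0.3]
opening: 0.0689
grip_force: 0.0
```

Request:
move_arm([
  [0.4,0.06,-0.13,0,0,0],
  [0.8,0.12,-0.26,0,0,0],
  [0.98,0.12,-0.26,0,0,0],
])

```text
time: 22.3
tool_pos: [0.5483, 0.2348, 0.1683]
tool_rot: [3.14, -0.0, 1.659]
contact_force: [0.5, 0.9, 0.4]
opening: 0.0688
grip_force: 0.0
```

Request:
move_arm([
  [0.4,0.06,-0.13,0,0,0],
  [0.8,0.12,-0.26,0,0,0],
  [0.98,0.12,-0.26,0,0,0],
  [0.98,0.12,-0.26,0,0,0],
  [0.98,0.12,-0.26,0,0,0],
])

```text
time: 22.92
tool_pos: [0.5512, 0.3301, 0.1927]
tool_rot: [-3.14, 0.001, 1.656]
contact_force: [-0.4, -0.4, 0.4]
opening: 0.069
grip_force: 0.0
```

```bash
python3 wl.py w9 | grep -v "> 0.02"; python3 - <<'E'
from h import *
plan(pose(),[(.5546,.3998,.1,95)])
E
```

```text
[ 0.5512  0.3301  0.1927 94.8694]
[465, 0, 50, 149, 5048] [690.3 465.6] [123.3  23.5] 110.0 z [0.0217 0.0237]
   > 0.006 5048 [690.3 465.6] [123.3  23.5] 110.0
   > 0.016 4306 [690.8 464.3] [120.5  23.5] 110.1
[164, 40, 46, 204, 5784] [427.3 379.5] [178.7  26.8] 93.9 z [0.0204 0.0255]
   > 0.006 5784 [427.3 379.5] [178.7  26.8] 93.9
   > 0.016 4603 [427.2 379.3] [178.4  26.7] 94.1
[311, 56, 27, 162, 3985] [552.2 397. ] [139.2  22.1] 95.1 z [0.0221 0.0239]
   > 0.006 3985 [552.2 397. ] [139.2  22.1] 95.1
   > 0.016 3985 [552.2 397. ] [139.2  22.1] 95.1
[0, 151, 115, 109, 4080] [298.4 314.1] [141.7  22.7] 44.3 z [0.0221 0.0239]
   > 0.006 4080 [298.4 314.1] [141.7  22.7] 44.3
   > 0.016 3582 [298.4 314.1] [141.7  22.7] 44.5
[465, 258, 108, 56, 3591] [759.7 268.3] [82.6 54.8] 1.6 z [0.0248 0.0409]
   > 0.006 3591 [759.7 268.3] [82.6 54.8] 1.6
   > 0.016 2566 [759.6 270.8] [82.6 49.8] 1.6
   > 0.035 1039 [759.4 275.7] [82.1 40.1] 0.3
[241, 300, 150, 38, 3246] [562.5 195.1] [160.9  45.9] 174.7 z [0.0105 0.0173]
   > 0.006 3246 [562.5 195.1] [160.9  45.9] 174.7
   > 0.016 388 [564.7 209.8] [157.5   6.9] 171.0
[215, 371, 171, 45, 5720] [547.6 115.8] [205.9  64.9] 10.5 z [0.0102 0.017 ]
   > 0.006 5720 [547.6 115.8] [205.9  64.9] 10.5
   > 0.016 341 [542.8 122.7] [192.6  53.4] 17.6
row [0.692, 0.091, 0.93] rz -0.0009 dist 0.116 turn 0.2
  -> [ 0.5546  0.3998  0.1    95.    ]
```

View pics/w9.png

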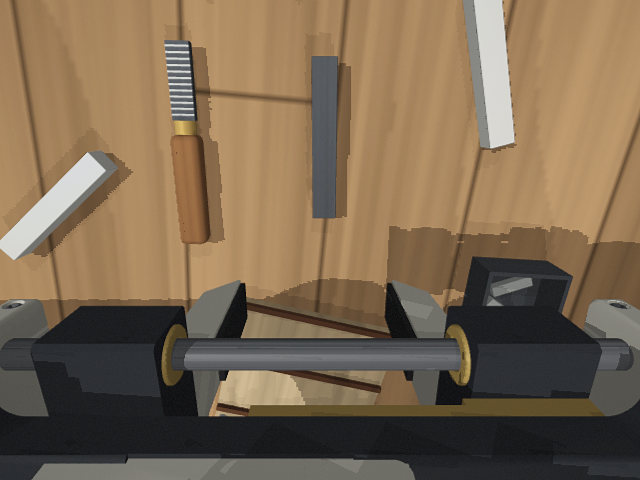

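The wrist view shows the dark bar at (324,137) between the white look-alikes at (490,75) and (58,205). The file is at (187,140), handle nearest. I'm going for the dark bar.

Request:
move_arm([
  [0.3,0.03,0.3,0,0,0],
  [0.6,0.06,0.6,0,0,0],
  [0.67,0.07,0.93,0,0,-0.001],
  [0.67,0.07,0.93,0,0,-0.001],
  [0.67,0.07,0.93,0,0,-0.001],
])

```text
time: 23.6
tool_pos: [0.5536, 0.3982, 0.102]
tool_rot: [3.14, -0.0, 1.659]
contact_force: [0.7, 0.4, 0.1]
opening: 0.0692
grip_force: 0.0
```

```bash
python3 wl.py w10 | grep -v "> 0.0[1-4]"; python3 - <<'E'
from h import *
plan(pose(),[(.5522,.397,.0085,95.1)])
E
```

```text
[ 0.5536  0.3982  0.102  95.0252]
[490, 35, 63, 221, 9688] [687.7 473.6] [140.   23.8] 110.0 z [0.0217 0.0235]
   > 0.006 9688 [687.7 473.6] [140.   23.8] 110.0
[109, 126, 63, 180, 6721] [426.3 400.3] [136.6  25.8] 94.5 z [0.0171 0.0252]
   > 0.006 6721 [426.3 400.3] [136.6  25.8] 94.5
[297, 146, 34, 188, 5820] [552.4 396.6] [140.5  22. ] 95.1 z [0.0221 0.0236]
   > 0.006 5820 [552.4 396.6] [140.5  22. ] 95.1
[0, 252, 56, 53, 1770] [334.5 349.3] [41.6 22.3] 44.2 z [0.0217 0.0236]
   > 0.006 1770 [334.5 349.3] [41.6 22.3] 44.2
[191, 280, 57, 58, 1476] [514.9 399.9] [27.  13.1] 134.7 z [0.1189 0.1298]
   > 0.006 1476 [514.9 399.9] [27.  13.1] 134.7
[384, 280, 57, 58, 1460] [591.  406.9] [26.9 13.1] 55.0 z [0.1189 0.1297]
   > 0.006 1460 [591.  406.9] [26.9 13.1] 55.0
row [-0.013, -0.018, 0.941] rz -0.0004 dist 0.094 turn 0.1
  -> [5.522e-01 3.970e-01 8.500e-03 9.510e+01]
```

Request:
move_arm([
  [0,-0.01,0.3,0,0,0],
  [-0.01,-0.02,0.6,0,0,0],
  [-0.01,-0.02,0.85,0,0,0],
  [-0.01,-0.02,0.93,0,0,0],
  [-0.01,-0.02,0.93,0,0,0],
  [-0.01,-0.02,0.93,0,0,0],
])

```text
time: 24.4
tool_pos: [0.5518, 0.3982, 0.0095]
tool_rot: [3.139, -0.001, 1.66]
contact_force: [-0.8, 0.0, 1.2]
opening: 0.0687
grip_force: 0.0
```

Request:
move_arm([
  [0,0,0,0,0,0],
  [0,0,0,0,0,0],
  [0,0,0,0,0,0],
  [0,0,0,0,0,0],
  [0,0,0,0,0,0],
  [0,0,0,0,0,0],
], fingers=-1, newtons=45)

```text
time: 25.15
tool_pos: [0.5511, 0.3979, 0.0077]
tool_rot: [3.141, -0.0, 1.66]
contact_force: [0.9, -0.0, -0.8]
opening: 0.0217
grip_force: 45.0
```

Request:
move_arm([
  [0,0,-0.2,0,0,0],
  [0,0,-0.5,0,0,0],
  [0,0,-0.8,0,0,0],
  [0,0,-0.98,0,0,0],
  [0,0,-0.98,0,0,0],
])

```text
time: 25.78
tool_pos: [0.5513, 0.3982, 0.1075]
tool_rot: [3.139, -0.001, 1.66]
contact_force: [0.3, 0.3, -4.1]
opening: 0.0216
grip_force: 45.0
```

```bash
python3 - <<'E'
from h import *
p=pose();print(np.round(p,4)); plan(p,[(.548,.1055,.13,171)])
E
```

```text
[ 0.5513  0.3982  0.1075 95.0941]
row [-0.98, -0.099, -0.076] rz -0.4217 dist 0.099 turn 75.9
row [-0.144, -0.98, -0.076] rz 0 dist 0.099 turn 0
row [-0.138, -0.942, -0.073] rz 0 dist 0.095 turn 0
  -> [5.480e-01 1.055e-01 1.300e-01 1.710e+02]
```

Request:
move_arm([
  [-0.3,-0.03,-0.2,0,0,-0.05],
  [-0.6,-0.06,-0.3,0,0,-0.11],
  [-0.9,-0.1,-0.3,0,0,-0.17],
  [-0.98,-0.1,-0.3,0,0,-0.23],
  [-0.98,-0.1,-0.3,0,0,-0.29],
  [-0.98,-0.1,-0.3,0,0,-0.35],
  [-0.98,-0.1,-0.3,0,0,-0.41],
  [-0.98,-0.1,-0.3,0,0,-0.422],
  [-0.98,-0.1,-0.3,0,0,-0.422],
])

```text
time: 26.9
tool_pos: [0.5487, 0.299, 0.1342]
tool_rot: [-3.14, -0.002, 2.985]
contact_force: [-0.1, -0.1, -5.1]
opening: 0.0215
grip_force: 45.0
```

Request:
move_arm([
  [-0.05,-0.3,0,0,0,0],
  [-0.1,-0.65,0,0,0,0],
  [-0.14,-0.98,0,0,0,0],
])

```text
time: 27.28
tool_pos: [0.5475, 0.1993, 0.1349]
tool_rot: [-3.141, -0.001, 2.984]
contact_force: [0.8, -0.4, -4.1]
opening: 0.0218
grip_force: 45.0
```

Request:
move_arm([
  [-0.05,-0.3,0.1,0,0,0],
  [-0.1,-0.65,0.2,0,0,0],
  [-0.14,-0.94,0.5,0,0,0],
  [-0.14,-0.94,0.7,0,0,0],
  [-0.14,-0.94,0.7,0,0,0],
  [-0.14,-0.94,0.7,0,0,0],
])

```text
time: 28.02
tool_pos: [0.5477, 0.1056, 0.0662]
tool_rot: [3.141, 0.001, 2.985]
contact_force: [-0.2, -0.4, -5.9]
opening: 0.0217
grip_force: 45.0
```

```bash
python3 - <<'E'
from h import *
p=pose();print(np.round(p,4)); plan(p,[(.548,.1055,.0185,171)])
E
```

```text
[5.477000e-01 1.056000e-01 6.620000e-02 1.710545e+02]
row [-0.003, -0.001, 0.477] rz 0.0003 dist 0.048 turn -0.1
  -> [5.480e-01 1.055e-01 1.850e-02 1.710e+02]
```

Next: lower the bar, release it, lift, then head for the file.

Request:
move_arm([
  [0,0,0.15,0,0,0],
  [0,0,0.3,0,0,0],
  [0,0,0.4,0,0,0],
  [0,0,0.45,0,0,0],
  [0,0,0.475,0,0,0],
  [0,0,0.475,0,0,0],
  [0,0,0.475,0,0,0],
])

```text
time: 28.9
tool_pos: [0.5476, 0.1053, 0.0186]
tool_rot: [3.141, 0.001, 2.985]
contact_force: [0.4, 0.3, -3.9]
opening: 0.0219
grip_force: 45.0
```

Request:
move_arm([
  [0,0,0,0,0,0],
  [0,0,0,0,0,0],
  [0,0,0,0,0,0],
  [0,0,-0.2,0,0,0],
  [0,0,-0.6,0,0,0],
  [0,0,-0.98,0,0,0],
  [0,0,-0.98,0,0,0],
], fingers=-0.3)

```text
time: 29.78
tool_pos: [0.5493, 0.1055, 0.1195]
tool_rot: [3.14, 0.007, 2.986]
contact_force: [0.2, -0.5, -0.1]
opening: 0.0322
grip_force: 0.0
```

```bash
python3 - <<'E'
from h import *
p=pose();print(np.round(p,4)); plan(p,[(.428,.3675,.13,94)])
E
```

```text
[5.493000e-01 1.055000e-01 1.195000e-01 1.710577e+02]
row [0.656, 0.98, -0.043] rz 0.4281 dist 0.118 turn -77.1
row [0.98, -0.373, -0.038] rz 0 dist 0.105 turn 0
row [0.617, -0.235, -0.024] rz 0 dist 0.066 turn 0
  -> [ 0.428   0.3675  0.13   94.    ]
```

Request:
move_arm([
  [0.2,0.3,-0.2,0,0,0.05],
  [0.4,0.6,-0.2,0,0,0.11],
  [0.6,0.9,-0.2,0,0,0.17],
  [0.66,0.98,-0.2,0,0,0.23],
  [0.66,0.98,-0.2,0,0,0.29],
  [0.66,0.98,-0.2,0,0,0.35],
  [0.66,0.98,-0.2,0,0,0.41],
  [0.66,0.98,-0.2,0,0,0.428],
  [0.66,0.98,-0.2,0,0,0.428],
  [0.66,0.98,-0.2,0,0,0.428],
], fingers=0.5)

```text
time: 31.02
tool_pos: [0.4971, 0.2123, 0.1357]
tool_rot: [-3.141, 0.0, 1.642]
contact_force: [-0.0, -0.8, 0.1]
opening: 0.0689
grip_force: 0.0
```

Request:
move_arm([
  [0.4,-0.15,0,0,0,0],
  [0.8,-0.3,0,0,0,0],
  [0.98,-0.37,0,0,0,0],
])

```text
time: 31.4
tool_pos: [0.4526, 0.309, 0.136]
tool_rot: [-3.141, 0.0, 1.643]
contact_force: [-0.0, 0.1, -0.0]
opening: 0.069
grip_force: 0.0
```

Request:
move_arm([
  [0.3,-0.1,0.1,0,0,0],
  [0.6,-0.2,0.3,0,0,0],
  [0.61,-0.24,0.4,0,0,0],
  [0.61,-0.24,0.4,0,0,0],
  [0.61,-0.24,0.4,0,0,0],
])

```text
time: 32.02
tool_pos: [0.4263, 0.366, 0.0967]
tool_rot: [3.141, -0.0, 1.64]
contact_force: [-0.4, -0.5, 0.3]
opening: 0.0685
grip_force: 0.0
```

```bash
python3 wl.py w11 | grep -v "> 0.0[1-4]"; python3 - <<'E'
from h import *
p=pose();plan(p,[(.428,.3675,.0085,94)])
E
```

```text
[ 0.4263  0.366   0.0967 93.959 ]
[300, 91, 38, 247, 8172] [427.2 380.9] [175.5  26. ] 93.9 z [0.0213 0.0252]
   > 0.006 8172 [427.2 380.9] [175.5  26. ] 93.9
[112, 229, 108, 77, 3140] [314.3 329.8] [96.1 22. ] 44.4 z [0.0221 0.0236]
   > 0.006 3140 [314.3 329.8] [96.1 22. ] 44.4
[186, 280, 62, 58, 1846] [387.4 368.7] [27.  13.7] 135.5 z [0.1167 0.1298]
   > 0.006 1846 [387.4 368.7] [27.  13.7] 135.5
[384, 280, 63, 58, 1837] [464.  374.3] [26.8 13.6] 52.2 z [0.1164 0.1297]
   > 0.006 1837 [464.  374.3] [26.8 13.6] 52.2
row [0.013, 0.017, 0.884] rz -0.0003 dist 0.088 turn 0.1
  -> [4.280e-01 3.675e-01 8.500e-03 9.400e+01]
```

View pics/w11.png

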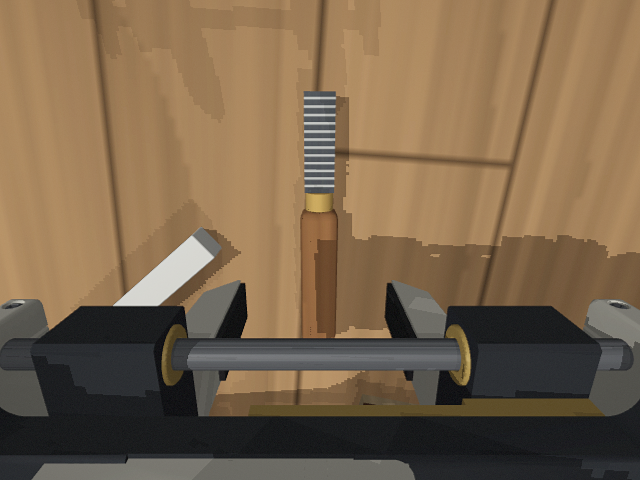

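The file lies centred between the fingers at (320,210), blade towards the top, with the white look-alike off to the left at (165,270).

Request:
move_arm([
  [0.01,0.01,0.3,0,0,0],
  [0.01,0.01,0.6,0,0,0],
  [0.01,0.01,0.8,0,0,0],
  [0.01,0.01,0.88,0,0,0],
  [0.01,0.01,0.88,0,0,0],
  [0.01,0.01,0.88,0,0,0],
])

```text
time: 32.83
tool_pos: [0.427, 0.3681, 0.0092]
tool_rot: [3.14, -0.001, 1.641]
contact_force: [0.0, -0.2, 0.3]
opening: 0.069
grip_force: 0.0
```

Request:
move_arm([
  [0,0,0,0,0,0],
  [0,0,0,0,0,0],
  [0,0,0,0,0,0],
  [0,0,0,0,0,0],
  [0,0,0,0,0,0],
  [0,0,0,0,0,0],
], fingers=-1, newtons=35)

```text
time: 33.58
tool_pos: [0.4265, 0.3679, 0.0082]
tool_rot: [3.141, -0.0, 1.641]
contact_force: [1.2, -0.2, 0.2]
opening: 0.0258
grip_force: 35.0
```

Request:
move_arm([
  [0,0,-0.2,0,0,0],
  [0,0,-0.5,0,0,0],
  [0,0,-0.8,0,0,0],
  [0,0,-0.98,0,0,0],
  [0,0,-0.98,0,0,0],
])

```text
time: 34.2
tool_pos: [0.4268, 0.3682, 0.1071]
tool_rot: [3.14, -0.001, 1.641]
contact_force: [0.0, -0.3, -2.8]
opening: 0.0259
grip_force: 35.0
```

```bash
python3 - <<'E'
from h import *
a=np.radians(-9); X=np.array([np.cos(a),np.sin(a)]);Y=np.array([-X[1],X[0]]);C=np.array([.548,.1055])
L=C+.07*Y; t=L+.0125*X; print(L,t)
p=pose();print(np.round(p,4)); plan(p,[(*t,.14,171)])
E
```

```text
[0.55895041 0.17463818] [0.57129652 0.17268275]
[ 0.4268  0.3682  0.1071 94.0155]
row [-0.98, 0.624, -0.157] rz -0.4277 dist 0.117 turn 77.0
row [-0.905, -0.89, -0.172] rz 0 dist 0.128 turn 0
  -> [5.713e-01 1.727e-01 1.400e-01 1.710e+02]
```

Request:
move_arm([
  [-0.25,0.15,-0.15,0,0,-0.05],
  [-0.5,0.3,-0.3,0,0,-0.11],
  [-0.75,0.48,-0.3,0,0,-0.17],
  [-0.98,0.62,-0.3,0,0,-0.23],
  [-0.98,0.62,-0.3,0,0,-0.29],
  [-0.98,0.62,-0.3,0,0,-0.35],
  [-0.98,0.62,-0.3,0,0,-0.41],
  [-0.98,0.62,-0.3,0,0,-0.428],
  [-0.98,0.62,-0.3,0,0,-0.428],
])

```text
time: 35.33
tool_pos: [0.4943, 0.2741, 0.1347]
tool_rot: [-3.14, -0.002, 2.985]
contact_force: [-0.3, -0.1, -1.0]
opening: 0.0256
grip_force: 35.0
```

Request:
move_arm([
  [-0.3,-0.3,0,0,0,0],
  [-0.6,-0.6,0,0,0,0],
  [-0.9,-0.88,0.2,0,0,0],
  [-0.9,-0.88,0.5,0,0,0],
  [-0.9,-0.88,0.7,0,0,0],
  [-0.9,-0.88,0.7,0,0,0],
  [-0.9,-0.88,0.7,0,0,0],
])

```text
time: 36.2
tool_pos: [0.5705, 0.1736, 0.0666]
tool_rot: [3.141, 0.001, 2.985]
contact_force: [0.4, 0.4, -2.4]
opening: 0.0256
grip_force: 35.0
```

```bash
python3 - <<'E'
from h import *
p=pose();print(np.round(p,4)); plan(p,[(.5713,.1727,.0188,171)])
E
```

```text
[5.705000e-01 1.736000e-01 6.660000e-02 1.710267e+02]
row [-0.009, -0.008, 0.478] rz 0.0001 dist 0.048 turn -0.0
  -> [5.713e-01 1.727e-01 1.880e-02 1.710e+02]
```

Request:
move_arm([
  [0,0,0.15,0,0,0],
  [-0.01,-0.01,0.3,0,0,0],
  [-0.01,-0.01,0.4,0,0,0],
  [-0.01,-0.01,0.45,0,0,0],
  [-0.01,-0.01,0.475,0,0,0],
  [-0.01,-0.01,0.475,0,0,0],
  [-0.01,-0.01,0.475,0,0,0],
])

```text
time: 37.08
tool_pos: [0.5713, 0.1723, 0.0191]
tool_rot: [3.141, 0.001, 2.985]
contact_force: [0.3, 0.5, -1.6]
opening: 0.0258
grip_force: 35.0
```

Request:
move_arm([
  [0,0,0,0,0,0],
  [0,0,0,0,0,0],
  [0,0,0,0,0,0],
  [0,0,-0.2,0,0,0],
  [0,0,-0.6,0,0,0],
  [0,0,-0.98,0,0,0],
  [0,0,-0.98,0,0,0],
], fingers=-0.22)

```text
time: 37.95
tool_pos: [0.573, 0.1727, 0.1201]
tool_rot: [3.14, 0.007, 2.985]
contact_force: [0.3, 0.8, -0.6]
opening: 0.0358
grip_force: 0.0
```

Request:
move_arm([
  [0.3,0.3,-0.3,0,0,0],
  [0.6,0.6,-0.6,0,0,0],
  [0.9,0.9,-0.8,0,0,0],
  [0.98,0.98,-0.8,0,0,0],
  [0.98,0.98,-0.8,0,0,0],
])

```text
time: 38.58
tool_pos: [0.4889, 0.2843, 0.1955]
tool_rot: [-3.14, -0.001, 2.987]
contact_force: [-0.1, 0.1, -1.1]
opening: 0.0354
grip_force: 0.0
```

Request:
move_arm([
  [0.0,0.3,-0.3,0,0,0],
  [0.0,0.6,-0.6,0,0,0],
  [0.0,0.9,-0.8,0,0,0],
  [0.0,0.98,-0.8,0,0,0],
  [0.0,0.98,-0.8,0,0,0],
])

```text
time: 39.2
tool_pos: [0.5049, 0.38, 0.2742]
tool_rot: [-3.139, -0.003, 2.985]
contact_force: [0.1, -0.5, -0.3]
opening: 0.0358
grip_force: 0.0
```

```bash
python3 - <<'E'
from h import *
from cell import robot
c=robot.read_camera("top"); cv2.imwrite("pics/top1.png",c["image"][:,:,::-1]); np.savez("top1.npz",**c)
W=world(c,c["extrinsics"]); a=np.radians(-9); X=np.array([np.cos(a),np.sin(a)]);Y=np.array([-X[1],X[0]]);C=np.array([.5508,.1031])
C=np.array([.5505,.104])
xy=(W[...,:2]-C)
rx=xy@X; ry=xy@Y
for n,y in(("chisel",-.07),("bar",0),("file",.07)):
    m=(abs(ry-y)<.03)&(abs(rx)<.12)&(W[...,2]>.018)&(W[...,2]<.05)
    print(n,rect(np.c_[rx[m],ry[m]]),np.percentile(W[...,2][m],[50,98]).round(4))
E
python3 wl.py w12 | grep -v "> 0.0[1-4]"
```

```text
chisel (array([ -0.8, -71.4]), array([171.7,  54. ]), 1.2) [0.0306 0.038 ]
bar (array([-3.4, -1.9]), array([176.2,  49.8]), 171.0) [0.0335 0.0393]
file (array([-0.8, 69. ]), array([178.7,  47. ]), 6.3) [0.032  0.0397]
[  0.5047   0.3797   0.2744 170.9999]
[191, 0, 93, 65, 2049] [311.7 327.4] [101.6  22.2] 44.4 z [0.0221 0.0241]
   > 0.006 2049 [311.7 327.4] [101.6  22.2] 44.4
[2, 191, 198, 137, 21653] [548.3 105.3] [218.4 181. ] 81.1 z [0.0153 0.0341]
   > 0.006 21653 [548.3 105.3] [218.4 181. ] 81.1
[412, 287, 49, 19, 474] [662.8 512.8] [58.  19.5] 89.5 z [0.0203 0.0233]
   > 0.006 474 [662.8 512.8] [58.  19.5] 89.5
[259, 371, 32, 34, 602] [759.3 274.2] [76.6 46.1] 178.0 z [0.0163 0.0409]
   > 0.006 602 [759.3 274.2] [76.6 46.1] 178.0
```

View pics/top1.png

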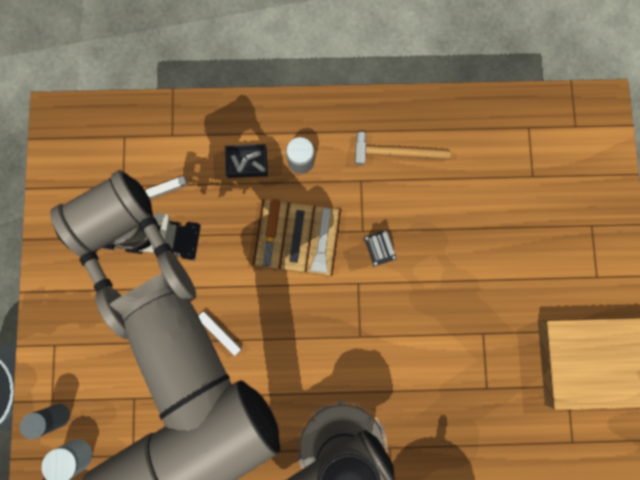

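View pics/w12.png

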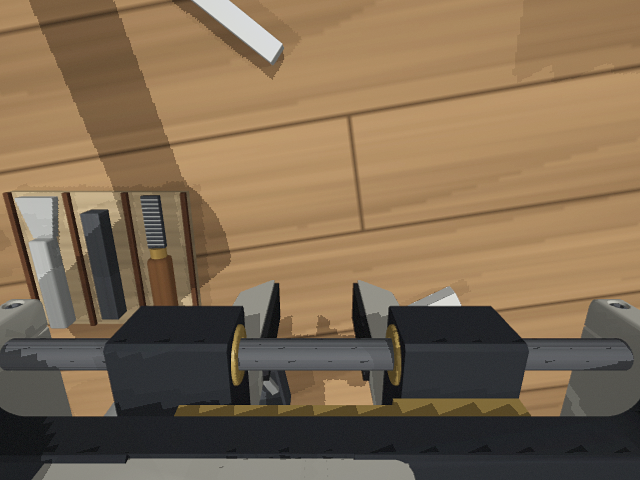

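The top view shows the file at (270,232), the bar at (297,236) and the chisel at (323,240) in their lanes. The swage is on the block at (380,247), and the bystanders look unmoved. The wrist view agrees. One numeric check before handing in.

```bash
python3 - <<'E'
from h import *
c=dict(np.load("w12.npz")); W=world(c,c["T"]); a=np.radians(-9); X=np.array([np.cos(a),np.sin(a)]);Y=np.array([-X[1],X[0]])
xy=W[...,:2]-np.array([.548,.1055]); rx=xy@X; ry=xy@Y
for n,y in(("chisel",-.07),("bar",0),("file",.07)):
    for z0 in(.0185,.027):
        m=(abs(ry-y)<.03)&(abs(rx)<.12)&(W[...,2]>z0)&(W[...,2]<.05)
        print(n,z0,rect(np.c_[rx[m],ry[m]]),np.percentile(W[...,2][m],[50,98]).round(4))
A,B=[dict(np.load(f"top{i}.npz")) for i in(0,1)]
for n,(x,y,w,h) in dict(hammer=(354,131,98,35),tin=(286,137,29,37),tray=(224,142,44,38)).items():
    r=[]
    for t in(A,B):
        w_=world(t,t["extrinsics"])[y-4:y+h+4,x-4:x+w+4].reshape(-1,3); r.append(w_[w_[:,2]>.012][:,:2].mean(0))
    print(n,((r[1]-r[0])*1000).round(1))
E
```

```text
chisel 0.0185 (array([ -0.6, -70.7]), array([168.1,  45.6]), 179.1) [0.0277 0.0331]
chisel 0.027 (array([ 24.2, -68.8]), array([118.6,  23.8]), 179.7) [0.0316 0.0333]
bar 0.0185 (array([1. , 0.8]), array([140.7,  23.8]), 0.1) [0.0315 0.0334]
bar 0.027 (array([1.1, 0.6]), array([140.5,  23.8]), 179.9) [0.0318 0.0335]
file 0.0185 (array([-15.6,  71. ]), array([145.3,  25.7]), 0.5) [0.0273 0.035 ]
file 0.027 (array([-17.8,  70.8]), array([140.8,  25.6]), 0.8) [0.0329 0.0352]
hammer [0. 0.]
tin [-1.4 -0.2]
tray [-0.3  0. ]
```

```bash
python3 -c "
from cell import robot
print(robot.hand_in(), robot.observe()['time'])"
```

```text
the job is handed in; nothing more can be done
the job is handed in; nothing more can be done
```

The job is handed in, with no verdict returned: by my last checks the swage is seated about 2 mm off the block's centre, and the chisel, bar and file are within about 2 mm of their lane centres (the file's length was partly hidden), with the hammer, tin and tray unmoved.

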